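# Line up the PTFE cells by height on the staging rail

### The arm

A 7-joint arm with a two-finger parallel gripper is mounted at the origin on the work surface. World frame = base frame: x ahead of the robot, y to its left, z up, the work surface at z = 0. Lengths are in m, angles in rad, forces in N, time in s.
With the tool pointing down it reaches from about 0.4 to 0.875 m from the base axis. Payload 19.3 kg.
Tool frame: the origin (TCP) lies at the very end of the fingers, on their centre line; the grasp point (between the pads) lies 19 mm behind it; z points along the fingers, y is the direction in which the jaws open and shut (so a half turn about z gives the same grasp; the last joint's range is limited). The gripper opens to 85 mm and grips with 20 to 120 N. Pads are 22 mm wide; open, the fingers measure 114 mm over their backs; the gripper's body (76 mm by 85 mm) begins 54 mm behind the grasp point. The pads swing forward as they close: fully open they stand 13 mm farther back than shut.
Start: joints at [1.163, 0.521, -0.036, 1.599, 0.021, 1.021, -0.113], TCP at [0.207, -0.59, 0.231] pointing down, gripper open.
Joint ranges: [-2.91, 2.91], [-0.3, 2.13], [-1.5, 1.42], [0.17, 2.43], [-1.26, 4.41], [0.16, 1.93], [-2.52, 2.52]. Speed limits (rad/s): [1.89, 1.89, 2.39, 2.39, 3.01, 3.01, 3.01].

### API

Orientations are given as [roll, pitch, yaw] about the fixed x, y, z axes, in that order (R = Rz(yaw) Ry(pitch) Rx(roll)).
In Python, from workcell import bot, grab_frame, calibration, workorder gives the robot as it stands.
- The arm moves only by the tool move_arm, never from a script. Its arguments are lists of equal length, an entry for each row: "jaw": the closure in counts, from 0 (fully open) to 255 (shut); "dp": the shift along the tool's x, y, z in units of 800 mm (1.0 is 800 mm), a list of three; "rotation": the turn, a rotation vector about the tool's x, y, z in units of pi rad (1.0 is pi rad), a list of three. In form: {"jaw": [jaw, ...], "dp": [[dx, dy, dz], ...], "rotation": [[rx, ry, rz], ...]}. A call has 1 to 10 rows; each row shifts and turns the commanded pose from where the row before left it, along the tool's axes as they then stand; what a row does not reach is not made up. A row lasts 1/8 s, in which the tool goes at most 62.5 mm and 10.7 degrees, less where a joint would pass 70% of its speed; a pose out of reach is approached as far as the arm can. A call with a number of a shift or a turn outside -1 to 1 is refused whole. A call with a gripper value outside its range is refused whole. The fingers move at their own pace and stop on an object; "squeeze" is the grip in N (left out, the last holds). Time passes only in rows, so rows that do not move let the fingers close. It gives the time, the measured TCP pose, the force and the opening at its end, in the units of the state.
- bot.observe(): the state, without advancing time (a new reading comes with each control period).
- grab_frame(name): name is "scene" or "top" or "wrist"; returns the picture (384x512x3 uint8, blue, green, red); there is no depth.
- calibration(name): a dict with "camera_matrix" (3x3 intrinsics, pixels), "dist" ([k1, k2, p1, p2, k3] as OpenCV has them; the pictures are not rectified), "T" (4x4, takes a point from camera to world coordinates). Camera axes: x right, y down, z forward; pixel columns grow to the right and rows downward; lengths in m; the calibration is good to about 2 mm. A picture is of the moment at which its call begins: read the wrist's pose just before it. calibration takes no time and is no camera call; for the wrist camera it gives the pose at the moment of the call.
- workorder.job_done(): hands the job in, once; it reports no verdict.
The state is a dict: "clock": time; "qpos": joint angles; "qd": joint speeds; "joint_efforts": joint torques, N m; "position": TCP position; "tool_rot": TCP orientation; "force": force on the tool from outside, world axes, zero at the start; "moment": the same for the moment, N m; "grip_width": finger opening in m.
Only numpy, scipy, OpenCV 4.12 (cv2) and the standard library are available. Lean on these libraries where they do the work, as an engineer would, in place of code of your own. Each camera call takes 0.05 s, during which the arm holds its last target. There are 200 camera calls.

### The job

Stand the four white PTFE cells that are loose on the bench onto the aluminium rail in order of height, one upright on the middle of each round seat: the tallest on the red seat at one end, then falling in height along the row to the shortest on the blue seat at the other end. Let go of them all, and leave the amber jar and the glass beaker where they stand.

Things in the scene. Friction and masses are not known exactly. Their poses are not given: they have to be found in the camera images.
- cell_green_mid (a point): centre (half-way up, on the axis) of the cell with the green plug: a loose upright white PTFE cylinder 42 mm in diameter, 90 mm tall in all; the top 10 mm is a green plug 26 mm in diameter, the 80 mm below it is the white body. z points up; it is round, so yaw has no meaning. 70 to 270 g.
- cell_violet_mid (a point): centre (half-way up, on the axis) of the cell with the violet plug: a loose upright white PTFE cylinder 42 mm in diameter, 76 mm tall in all; the top 10 mm is a violet plug 26 mm in diameter, the 66 mm below it is the white body. z points up; it is round, so yaw has no meaning. 70 to 270 g.
- cell_yellow_mid (a point): centre (half-way up, on the axis) of the cell with the yellow plug: a loose upright white PTFE cylinder 42 mm in diameter, 62 mm tall in all; the top 10 mm is a yellow plug 26 mm in diameter, the 52 mm below it is the white body. z points up; it is round, so yaw has no meaning. 70 to 270 g.
- cell_black_mid (a point): centre (half-way up, on the axis) of the cell with the black plug: a loose upright white PTFE cylinder 42 mm in diameter, 48 mm tall in all; the top 10 mm is a black plug 26 mm in diameter, the 38 mm below it is the white body. z points up; it is round, so yaw has no meaning. 70 to 270 g.
- seat_red: red seat: fixed flat disc 60 mm in diameter, 3 mm thick, always at one of the two ends of the row, either one. The four seats stand in one straight row 80 mm apart along a flat aluminium rail (70 x 320 mm, 15 mm thick, fixed to the bench); the seat's y axis runs along the rail. Origin at the centre of the disc's underside; the cell stands on its upper face, 3 mm above the origin and 18 mm above the bench.
- seat_blue: blue seat: the same disc in blue, always at the other end of the row, 240 mm from the red one. The four seats stand in one straight row 80 mm apart along a flat aluminium rail (70 x 320 mm, 15 mm thick, fixed to the bench); the seat's y axis runs along the rail. Origin at the centre of the disc's underside; the cell stands on its upper face, 3 mm above the origin and 18 mm above the bench.
- seat_white: white seat: the same disc in white, one of the two middle places, either one. The four seats stand in one straight row 80 mm apart along a flat aluminium rail (70 x 320 mm, 15 mm thick, fixed to the bench); the seat's y axis runs along the rail. Origin at the centre of the disc's underside; the cell stands on its upper face, 3 mm above the origin and 18 mm above the bench.
- seat_grey: dark grey seat: the same disc in dark grey, the other middle place. The four seats stand in one straight row 80 mm apart along a flat aluminium rail (70 x 320 mm, 15 mm thick, fixed to the bench); the seat's y axis runs along the rail. Origin at the centre of the disc's underside; the cell stands on its upper face, 3 mm above the origin and 18 mm above the bench.
- bottle: bystander, to be left where it stands: loose closed amber jar 56 mm in diameter, 95 mm tall. Origin at the centre of its underside.
- beaker: bystander, to be left where it stands: loose open clear glass beaker 66 mm in diameter at the rim, 80 mm tall. Origin at the centre of its underside.
Not all that is in view belongs to the job. What is shaped like the part that bears cell_black_mid but pink is not meant.

How it is judged:
By the outcome, as a careful person would: the job done as asked, in the order asked, and still so for the second after the job is handed in, with the robot touching nothing.
It also fails if it takes over 112 s, if anything falls off the work surface, if the arm or the gripper's body presses on something with over 40 N, if the wrist force passes 120 N, or if a joint passes its speed limit or range.

## Working session

There is one attempt and no reset: what is moved stays moved. The work goes in short steps, Python scripts to look and compute and a tool call to move; the robot and the scene stay as the last step left them, time stands still between calls to the robot, and variables do not carry over. Pictures are saved under pics/ and viewed, about 12 in all and at most 16, crops included, and the job is handed in when it is done.

Besides the shell and the picture viewer there is one more tool, called after "Request:" as a command line: name --argument value ..., lists and objects as JSON in quotes. move_arm: Moves the arm, as the interface text tells. Shifts and turns lie within -1 to 1; 1 stands for 800 mm of shift or pi rad of turn. Its arguments: {"type":"object","properties":{"jaw":{"type":"array","items":{"type":"number"}},"dp":{"type":"array","items":{"type":"array","items":{"type":"number","minimum":-1,"maximum":1}}},"rotation":{"type":"array","items":{"type":"array","items":{"type":"number","minimum":-1,"maximum":1}}},"squeeze":{"type":"number"}},"required":["jaw","dp","rotation"]}

```bash
ls; mkdir -p pics
python3 - <<'E'
from workcell import bot, grab_frame, calibration
import cv2
print(bot.observe())
for n in("scene","top"):
    cv2.imwrite(f"pics/{n}0.png",grab_frame(n)); c=calibration(n); print(n,c)
E
```

```text
pics
{'clock': 0.0, 'qpos': array([ 1.16281038,  0.52201663, -0.03632876,  1.59998435,  0.02124685,
        1.02110453, -0.11278421]), 'qd': array([ 2.82953231e-04,  3.01585980e-05, -1.73259424e-03, -1.73444539e-05,
       -7.51283850e-04, -4.90602815e-04,  2.41229825e-04]), 'joint_efforts': array([-5.11673334e-04, -9.27106547e+01,  1.97936431e+00, -3.69932950e+01,
        1.77696417e-02,  8.14861036e-03, -5.66194763e-05]), 'position': array([ 0.20696976, -0.58938823,  0.23073258]), 'tool_rot': array([-3.14047211e+00,  1.19274020e-04,  3.37817085e-01]), 'force': array([0.13854228, 0.62415879, 0.55336963]), 'moment': array([ 0.04330066, -0.0206903 ,  0.00291934]), 'grip_width': 0.08555296379170985}
scene {'camera_matrix': array([[386.72381102,   0.        , 259.30992079],
       [  0.        , 386.72381102, 197.26222138],
       [  0.        ,   0.        ,   1.        ]]), 'dist': array([-0.01388472,  0.        ,  0.        ,  0.        ,  0.        ]), 'T': array([[-0.20514445,  0.68719813, -0.69690349,  1.18316021],
       [ 0.97867884,  0.15143171, -0.13876662,  0.14499578],
       [ 0.01017312, -0.7105119 , -0.70361164,  0.72906944],
       [ 0.        ,  0.        ,  0.        ,  1.        ]])}
top {'camera_matrix': array([[367.61644685,   0.        , 250.44511947],
       [  0.        , 367.61644685, 186.69609726],
       [  0.        ,   0.        ,   1.        ]]), 'dist': array([-0.11322216,  0.        ,  0.        ,  0.        ,  0.        ]), 'T': array([[-0.01551565, -0.98990739,  0.14086382,  0.38593365],
       [-0.99977088,  0.01328157, -0.01678625,  0.01783736],
       [ 0.01474594, -0.14109199, -0.98988666,  0.96601735],
       [ 0.        ,  0.        ,  0.        ,  1.        ]])}
```

View pics/scene0.png

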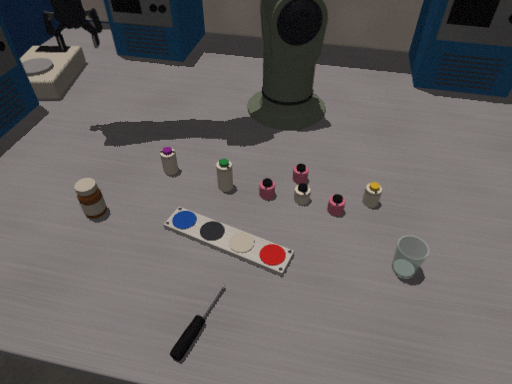

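View pics/top0.png

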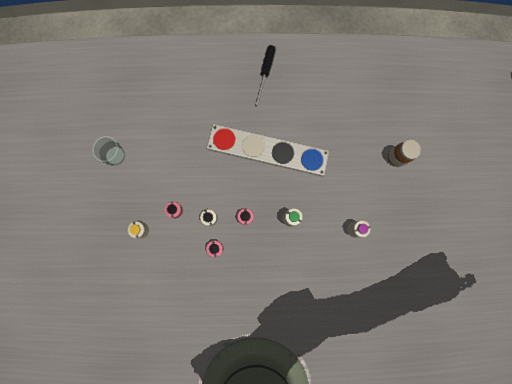

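Scene view: red (272,254), white (242,242), grey (212,231) and blue (184,219) seats. Cells are green (225,163), violet (168,150), yellow (375,187) and black with white body (302,190). In the top view the black-plugged candidates are the white-bodied (208,217) and the pink decoys (173,209), (245,216) and (214,249), so I choose (208,217). The jar is at (408,150) and the beaker at (110,152).

```bash
cat > h.py <<'E'
import cv2, numpy as np
from workcell import bot, grab_frame, calibration
H=dict(green=.09,violet=.076,yellow=.062,black=.048)
def ray(n,px,z,c=None):
    c=c or calibration(n)
    u=cv2.undistortPoints(np.array([[px]],float),c["camera_matrix"],c["dist"])[0,0]
    T=c["T"]; d=T[:3,:3]@[u[0],u[1],1]; o=T[:3,3]
    return (o+d*(z-o[2])/d[2])[:2]
def blob(img,seed,lo,hi,r=14):
    hsv=cv2.cvtColor(img,cv2.COLOR_BGR2HSV); m=cv2.inRange(hsv,np.array(lo),np.array(hi))
    w=np.zeros_like(m); cv2.circle(w,seed,r,255,-1); m&=w
    n,l,s,c=cv2.connectedComponentsWithStats(m); 
    if n<2: return None,0
    i=1+s[1:,4].argmax(); return c[i],s[i,4]
R=dict(green=((45,90,40),(85,255,255)),violet=((135,90,40),(165,255,255)),yellow=((12,150,90),(35,255,255)),black=((0,0,0),(180,255,60)),
 red=((0,180,80),(8,255,255)),blue=((105,150,60),(130,255,255)),white=((10,12,150),(35,110,255)),grey=((0,0,0),(180,255,75)))
E
python3 - <<'E'
from h import *
S=dict(top=dict(green=(294,217),violet=(363,229),yellow=(136,230),black=(208,217),red=(224,139),white=(253,146),grey=(283,153),blue=(312,160)),
 scene=dict(green=(225,163),violet=(168,150),yellow=(375,187),black=(302,189),red=(272,254),white=(242,242),grey=(212,231),blue=(184,219)))
for n in S:
    im=cv2.imread(f"pics/{n}0.png")
    for k,p in S[n].items():
        c,a=blob(im,p,*R[k],r=(7 if n=="scene" else 10) if k in H else 16)
        print(n,k,c,a, None if c is None else ray(n,c,H.get(k,.018)).round(4))
im=cv2.imread("pics/top0.png"); print([ray("top",p,.095).round(3) for p in [(411,149)]],[ray("top",p,.08).round(3) for p in [(106,150)]])
a=cv2.resize(im[190:265,110:270],None,fx=4,fy=4); b=cv2.imread("pics/scene0.png")[150:220,240:400]; b=cv2.resize(b,None,fx=4,fy=4)
cv2.imwrite("pics/crop1.png",np.vstack([a,b]))
E
```

```text
top green [293.98666667 216.24      ] 75 [ 0.4379 -0.1   ]
top violet [362.75641026 228.26923077] 78 [ 0.4061 -0.2706]
top yellow [134.47297297 229.08108108] 74 [0.4129 0.29  ]
top black [207.46774194 216.80645161] 62 [0.4421 0.1107]
top red [223.84592145 138.88519637] 331 [0.6502 0.0705]
top white [253.07920792 145.7029703 ] 707 [ 0.6305 -0.0069]
top grey [282.34431138 152.48802395] 334 [ 0.6112 -0.0841]
top blue [311.66257669 159.35889571] 326 [ 0.5918 -0.1616]
scene green [223.29508197 162.32786885] 61 [ 0.4448 -0.0981]
scene violet [166.68965517 150.0862069 ] 58 [ 0.4116 -0.2683]
scene yellow [374.13207547 185.32075472] 53 [0.4173 0.29  ]
scene black [302.38028169 187.12676056] 71 [0.4484 0.1114]
scene red [272.01507538 254.37939698] 398 [0.6534 0.0709]
scene white [241.59846154 242.44461538] 650 [ 0.6346 -0.0049]
scene grey [211.67335244 230.50429799] 349 [ 0.6145 -0.0837]
scene blue [183.87261146 219.33757962] 314 [ 0.5946 -0.161 ]
[array([ 0.6  , -0.401])] [array([0.61 , 0.363])]
```

View pics/crop1.png

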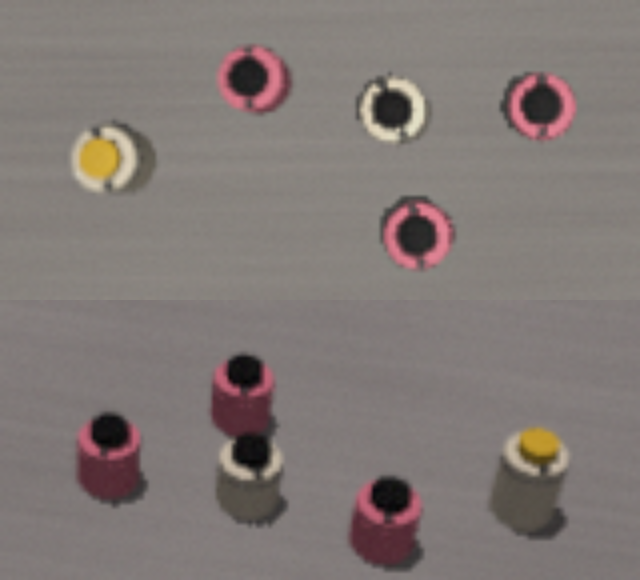

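```bash
cat >> h.py <<'E'
from scipy.spatial.transform import Rotation as Ro
def plan(x,y,z,yaw):
    s=bot.observe(); Rc=Ro.from_euler("xyz",s["tool_rot"]); Rt=Ro.from_euler("xyz",[np.pi,0,yaw])
    d=Rc.inv().apply(np.array([x,y,z])-s["position"])/.8; r=(Rc.inv()*Rt).as_rotvec()/np.pi
    print("t",round(s["clock"],2),"pos",s["position"].round(4),"rot",s["tool_rot"].round(3),"q",s["qpos"].round(2),"w",round(s["grip_width"],4))
    print("total dp in current tool axes",d.round(4),"turn",r.round(4))
E
python3 -c "
from h import *
plan(.4076,-.27,.2,1.32)"
```

```text
t 0.1 pos [ 0.207  -0.5894  0.2308] rot [-3.141  0.     0.338] q [ 1.16  0.52 -0.04  1.6   0.02  1.02 -0.11] w 0.0854
total dp in current tool axes [ 0.3689 -0.2936  0.0388] turn [-3.000e-04 -1.000e-04 -3.126e-01]
```

Request:
move_arm --jaw '[0,0,0,0,0,0,0,0,0]' --dp '[[0.046,-0.0367,0.005],[0.046,-0.0367,0.005],[0.046,-0.0367,0.005],[0.046,-0.0367,0.005],[0.046,-0.0367,0.005],[0.046,-0.0367,0.005],[0.046,-0.0367,0.005],[0.046,-0.0367,0.005],[0,0,0]]' --rotation '[[0,0,0],[0,0,0],[0,0,0],[0,0,0],[0,0,0],[0,0,0],[0,0,0],[0,0,0],[0,0,0]]' --squeeze 40

```text
clock: 1.23
position: [0.4086, -0.2675, 0.199]
tool_rot: [-3.14, -0.0, 0.343]
force: [0.5, -1.0, 0.0]
grip_width: 0.0852
```

Request:
move_arm --jaw '[0,0,0,0,0,0,0]' --dp '[[0,0,0],[0,0,0],[0,0,0],[0,0,0],[0,0,0],[0,0,0],[0,0,0]]' --rotation '[[0,0,-0.052],[0,0,-0.052],[0,0,-0.052],[0,0,-0.052],[0,0,-0.052],[0,0,-0.052],[0,0,0]]'

```text
clock: 2.1
position: [0.4064, -0.2713, 0.1992]
tool_rot: [-3.141, -0.0, 1.316]
force: [0.2, 0.1, -0.3]
grip_width: 0.0854
```

```bash
python3 -c "
from h import *
plan(.4076,-.27,.056,1.32)
c=calibration('wrist'); im=grab_frame('wrist'); cv2.imwrite('pics/w1.png',im); print(c['T'].round(3),c['camera_matrix'][0])
b,a=blob(im,(256,192),*R['violet'],r=250); print(b,a,ray('wrist',b,.076,c) if a else 0)
"
```

```text
t 2.1 pos [ 0.4064 -0.2713  0.1992] rot [-3.141 -0.     1.316] q [ 0.75  0.37 -0.36  1.97  0.17  0.83  0.04] w 0.0854
total dp in current tool axes [0.0019 0.0011 0.179 ] turn [-0.0001 -0.     -0.0013]
[[ 0.968 -0.241 -0.075  0.426]
 [-0.252 -0.924 -0.288 -0.198]
 [-0.     0.298 -0.955  0.342]
 [ 0.     0.     0.     1.   ]] [339.38811959   0.         253.98773672]
[254.31393775 178.47225981] 739 [ 0.40776034 -0.26938497]
```

View pics/w1.png

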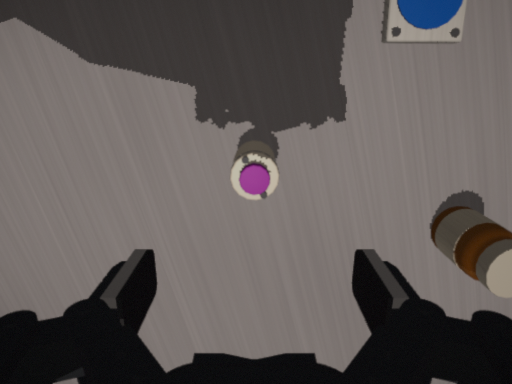

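The wrist view confirms the violet plug at pixel (254,178), which gives (0.4078,-0.2694). That agrees with the first fix, so I grasp now.

Request:
move_arm --jaw '[0,0,0,0,0,0,0,0]' --dp '[[0.0027,0.0011,0.03],[0,0,0.04],[0,0,0.04],[0,0,0.04],[0,0,0.04],[0,0,0.029],[0,0,0],[0,0,0]]' --rotation '[[0,0,0],[0,0,0],[0,0,0],[0,0,0],[0,0,0],[0,0,0],[0,0,0],[0,0,0]]'

```text
clock: 3.15
position: [0.4087, -0.2689, 0.0249]
tool_rot: [3.141, 0.0, 1.316]
force: [0.3, -0.8, 0.6]
grip_width: 0.0855
```

Request:
move_arm --jaw '[255,255,255,255,255,255,255,255]' --dp '[[0,0,0],[0,0,0],[0,0,0],[0,0,0],[0,0,0],[0,0,0],[0,0,0],[0,0,0]]' --rotation '[[0,0,0],[0,0,0],[0,0,0],[0,0,0],[0,0,0],[0,0,0],[0,0,0],[0,0,0]]' --squeeze 40

```text
clock: 4.15
position: [0.4086, -0.2689, 0.0247]
tool_rot: [3.141, 0.0, 1.318]
force: [-3.0, 0.4, 11.1]
grip_width: 0.0412
```

Request:
move_arm --jaw '[255,255,255,255,255,255]' --dp '[[0,0,-0.02],[0,0,-0.04],[0,0,-0.05],[0,0,-0.05],[0,0,-0.03],[0,0,0]]' --rotation '[[0,0,0],[0,0,0],[0,0,0],[0,0,0],[0,0,0],[0,0,0]]'

```text
clock: 4.9
position: [0.409, -0.2691, 0.1783]
tool_rot: [3.138, 0.001, 1.318]
force: [-0.8, -0.2, -2.0]
grip_width: 0.0413
```

```bash
python3 -c "
from h import *
plan(.6323,-.0066,.2,1.32)
"
```

```text
t 4.9 pos [ 0.409  -0.2691  0.1783] rot [3.138e+00 1.000e-03 1.318e+00] q [ 0.75  0.4  -0.37  1.99  0.2   0.78  0.01] w 0.0413
total dp in current tool axes [ 0.3876  0.1881 -0.027 ] turn [ 0.001   0.0004 -0.0008]
```

Request:
move_arm --jaw '[255,255,255,255,255,255,255,255,255]' --dp '[[0.0485,0.0235,0],[0.0485,0.0235,0],[0.0485,0.0235,0],[0.0485,0.0235,0],[0.0485,0.0235,0],[0.0485,0.0235,0],[0.0485,0.0235,0],[0.0485,0.0235,0],[0,0,0]]' --rotation '[[0,0,0],[0,0,0],[0,0,0],[0,0,0],[0,0,0],[0,0,0],[0,0,0],[0,0,0],[0,0,0]]'

```text
clock: 6.02
position: [0.6323, -0.0021, 0.1749]
tool_rot: [-3.14, -0.002, 1.322]
force: [-0.9, 0.5, -1.6]
grip_width: 0.041
```

```bash
python3 -c "
from h import *
plan(.6323,-.0066,.0437,1.32)
c=calibration('wrist'); im=grab_frame('wrist'); cv2.imwrite('pics/w2.png',im)
for k in ('red','blue'):
    b,a=blob(im,(256,192),*R[k],r=300); print(k,b,a,ray('wrist',b,.018,c) if a else 0)
"
```

```text
t 6.03 pos [ 0.6323 -0.0021  0.1749] rot [-3.140e+00 -2.000e-03  1.322e+00] q [ 0.16  0.62 -0.38  1.62  0.26  0.96 -0.56] w 0.041
total dp in current tool axes [-0.0057  0.0016  0.164 ] turn [-0.0005 -0.0005  0.0006]
red [255.24301019  82.714659  ] 3827 [0.65264561 0.0721895 ]
blue None 0 0
```

View pics/w2.png

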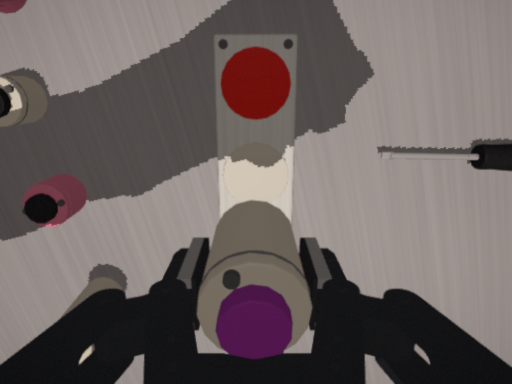

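Request:
move_arm --jaw '[255,255,255,255,255,255,255,255]' --dp '[[-0.005,0.0016,0.02],[0,0,0.04],[0,0,0.04],[0,0,0.035],[0,0,0.02],[0,0,0.009],[0,0,0],[0,0,0]]' --rotation '[[0,0,0],[0,0,0],[0,0,0],[0,0,0],[0,0,0],[0,0,0],[0,0,0],[0,0,0]]'

```text
clock: 7.08
position: [0.6324, -0.01, 0.0458]
tool_rot: [3.14, -0.0, 1.318]
force: [0.2, -0.1, -1.6]
grip_width: 0.0412
```

Request:
move_arm --jaw '[255,255,255,255]' --dp '[[0.005,0,0],[0,0,0.0028],[0,0,0],[0,0,0]]' --rotation '[[0,0,0],[0,0,0],[0,0,0],[0,0,0]]'

```text
clock: 7.58
position: [0.6331, -0.0059, 0.0428]
tool_rot: [3.141, -0.0, 1.318]
force: [0.3, 0.7, 1.6]
grip_width: 0.0413
```

Request:
move_arm --jaw '[0,0,0,0,0,0]' --dp '[[0,0,0],[0,0,0],[0,0,0],[0,0,0],[0,0,0],[0,0,0]]' --rotation '[[0,0,0],[0,0,0],[0,0,0],[0,0,0],[0,0,0],[0,0,0]]'

```text
clock: 8.32
position: [0.633, -0.0061, 0.0427]
tool_rot: [3.142, -0.0, 1.318]
force: [0.6, 0.5, -0.2]
grip_width: 0.0852
```

Request:
move_arm --jaw '[0,0,0,0,0,0,0]' --dp '[[0,0,-0.03],[0,0,-0.05],[0,0,-0.05],[0,0,-0.05],[0,0,-0.02],[0,0,0],[0,0,0]]' --rotation '[[0,0,0],[0,0,0],[0,0,0],[0,0,0],[0,0,0],[0,0,0],[0,0,0]]'

```text
clock: 9.2
position: [0.6324, -0.0062, 0.2013]
tool_rot: [-3.14, 0.001, 1.318]
force: [0.0, -0.3, -0.0]
grip_width: 0.0855
```

```bash
python3 -c "
from h import *
c=calibration('wrist'); im=grab_frame('wrist'); cv2.imwrite('pics/w3.png',im)
b,a=blob(im,(256,192),*R['violet'],r=300); print(b,a,ray('wrist',b,.094,c) if a else 0)
plan(.4394,-.0995,.2,1.32)
"
```

```text
[254.98060606 187.01333333] 825 [ 0.63340915 -0.00672581]
t 9.25 pos [ 0.6323 -0.0061  0.2012] rot [-3.140e+00  1.000e-03  1.318e+00] q [ 0.17  0.59 -0.39  1.59  0.25  1.01 -0.54] w 0.0852
total dp in current tool axes [-0.1733 -0.2043  0.002 ] turn [-0.0006  0.0002 -0.0006]
```

Violet stands at (0.633,-0.007), within 1 mm of the white seat's centre. Green is next.

Request:
move_arm --jaw '[0,0,0,0,0,0,0,0]' --dp '[[-0.0347,-0.0409,0],[-0.0347,-0.0409,0],[-0.0347,-0.0409,0],[-0.0347,-0.0409,0],[-0.0347,-0.0409,0],[0,0,0],[0,0,0],[0,0,0]]' --rotation '[[0,0,0],[0,0,0],[0,0,0],[0,0,0],[0,0,0],[0,0,0],[0,0,0],[0,0,0]]'

```text
clock: 10.25
position: [0.4404, -0.099, 0.2023]
tool_rot: [-3.141, -0.0, 1.319]
force: [-0.1, 1.1, 0.3]
grip_width: 0.0857
```

```bash
python3 -c "
from h import *
c=calibration('wrist'); im=grab_frame('wrist')
b,a=blob(im,(256,192),*R['green'],r=300); p=ray('wrist',b,.09,c); print(b,a,p)
plan(*p,.036,1.32)
"
```

```text
[252.60051216 183.815621  ] 781 [ 0.44005806 -0.09797374]
t 10.3 pos [ 0.4403 -0.099   0.2023] rot [-3.141 -0.     1.319] q [ 0.44  0.31 -0.42  2.05  0.17  0.81 -0.34] w 0.0855
total dp in current tool axes [ 0.0011 -0.0005  0.2079] turn [-0.0002 -0.0001 -0.0004]
```

Request:
move_arm --jaw '[0,0,0,0,0,0,0]' --dp '[[0.0011,-0.0005,0.03],[0,0,0.045],[0,0,0.045],[0,0,0.045],[0,0,0.043],[0,0,0],[0,0,0]]' --rotation '[[0,0,0],[0,0,0],[0,0,0],[0,0,0],[0,0,0],[0,0,0],[0,0,0]]'

```text
clock: 11.18
position: [0.4402, -0.0983, 0.0371]
tool_rot: [3.141, -0.0, 1.318]
force: [0.1, 0.0, -0.2]
grip_width: 0.085
```

Request:
move_arm --jaw '[255,255,255,255,255,255,255]' --dp '[[0,0,0],[0,0,0],[0,0,0],[0,0,0],[0,0,0],[0,0,0],[0,0,0]]' --rotation '[[0,0,0],[0,0,0],[0,0,0],[0,0,0],[0,0,0],[0,0,0],[0,0,0]]'

```text
clock: 12.05
position: [0.44, -0.0987, 0.037]
tool_rot: [3.141, 0.0, 1.318]
force: [-2.7, -0.1, 12.0]
grip_width: 0.0416
```

Request:
move_arm --jaw '[255,255,255,255,255,255,255]' --dp '[[0,0,-0.02],[0,0,-0.04],[0,0,-0.05],[0,0,-0.05],[0,0,-0.04],[0,0,0],[0,0,0]]' --rotation '[[0,0,0],[0,0,0],[0,0,0],[0,0,0],[0,0,0],[0,0,0],[0,0,0]]'

```text
clock: 12.92
position: [0.4392, -0.0987, 0.1958]
tool_rot: [-3.141, 0.0, 1.318]
force: [0.7, 0.5, -2.7]
grip_width: 0.0411
```

```bash
python3 -c "
from h import *
plan(.6522,.0715,.196,1.32)
"
```

```text
t 12.93 pos [ 0.4392 -0.0987  0.1958] rot [-3.141  0.     1.318] q [ 0.45  0.32 -0.44  2.06  0.19  0.8  -0.36] w 0.0411
total dp in current tool axes [ 0.2726  0.2045 -0.0005] turn [-0.0002  0.0001 -0.0007]
```

Request:
move_arm --jaw '[255,255,255,255,255,255,255,255,255]' --dp '[[0.0454,0.0341,0],[0.0454,0.0341,0],[0.0454,0.0341,0],[0.0454,0.0341,0],[0.0454,0.0341,0],[0.0454,0.0341,0],[0,0,0],[0,0,0],[0,0,0]]' --rotation '[[0,0,0],[0,0,0],[0,0,0],[0,0,0],[0,0,0],[0,0,0],[0,0,0],[0,0,0],[0,0,0]]'

```text
clock: 14.05
position: [0.652, 0.0705, 0.1958]
tool_rot: [-3.141, 0.001, 1.317]
force: [0.5, 0.5, -2.3]
grip_width: 0.0412
```

```bash
python3 -c "
from h import *
plan(.6522,.0715,.055,1.32)
"
```

```text
t 14.05 pos [0.652  0.0705 0.1958] rot [-3.141e+00  1.000e-03  1.317e+00] q [ 0.07  0.63 -0.42  1.53  0.28  1.04 -0.68] w 0.0412
total dp in current tool axes [0.0014 0.     0.176 ] turn [-0.0002  0.0003 -0.0009]
```

Request:
move_arm --jaw '[255,255,255,255,255,255,255,255,255]' --dp '[[0.0014,0,0.02],[0,0,0.04],[0,0,0.04],[0,0,0.04],[0,0,0.025],[0,0,0.009],[0,0,0.003],[0,0,0],[0,0,0]]' --rotation '[[0,0,0],[0,0,0],[0,0,0],[0,0,0],[0,0,0],[0,0,0],[0,0,0],[0,0,0],[0,0,0]]'

```text
clock: 15.18
position: [0.6534, 0.0726, 0.0554]
tool_rot: [3.14, -0.0, 1.318]
force: [-0.5, -0.7, -0.7]
grip_width: 0.0408
```

Request:
move_arm --jaw '[255,255,0,0,0,0,0,0]' --dp '[[-0.001,-0.001,0.0008],[0,0,0],[0,0,0],[0,0,0],[0,0,0],[0,0,0],[0,0,0],[0,0,0]]' --rotation '[[0,0,0],[0,0,0],[0,0,0],[0,0,0],[0,0,0],[0,0,0],[0,0,0],[0,0,0]]'

```text
clock: 16.18
position: [0.652, 0.072, 0.054]
tool_rot: [-3.142, -0.0, 1.318]
force: [0.1, -0.4, -0.8]
grip_width: 0.0852
```

Request:
move_arm --jaw '[0,0,0,0,0,0,0]' --dp '[[0,0,-0.03],[0,0,-0.05],[0,0,-0.05],[0,0,-0.05],[0,0,0],[0,0,0],[0,0,0]]' --rotation '[[0,0,0],[0,0,0],[0,0,0],[0,0,0],[0,0,0],[0,0,0],[0,0,0]]'

```text
clock: 17.05
position: [0.6515, 0.0719, 0.1969]
tool_rot: [-3.14, 0.001, 1.318]
force: [0.4, 0.3, -0.4]
grip_width: 0.0855
```

```bash
python3 -c "
from h import *
c=calibration('wrist'); im=grab_frame('wrist')
b,a=blob(im,(256,192),*R['green'],r=300); print(b,a,ray('wrist',b,.108,c) if a else 0)
plan(.4144,.29,.2,1.32)
"
```

```text
[255.68516542 191.67662753] 937 [0.65352621 0.07325368]
t 17.1 pos [0.6515 0.0719 0.197 ] rot [-3.140e+00  1.000e-03  1.318e+00] q [ 0.07  0.63 -0.42  1.53  0.28  1.04 -0.68] w 0.0852
total dp in current tool axes [ 0.1898 -0.3551 -0.0034] turn [-0.0005  0.0002 -0.0006]
```

Request:
move_arm --jaw '[0,0,0,0,0,0,0,0,0,0]' --dp '[[0.0237,-0.0444,0],[0.0237,-0.0444,0],[0.0237,-0.0444,0],[0.0237,-0.0444,0],[0.0237,-0.0444,0],[0.0237,-0.0444,0],[0.0237,-0.0444,0],[0.0237,-0.0444,0],[0,0,0],[0,0,0]]' --rotation '[[0,0,0],[0,0,0],[0,0,0],[0,0,0],[0,0,0],[0,0,0],[0,0,0],[0,0,0],[0,0,0],[0,0,0]]'

```text
clock: 18.35
position: [0.4151, 0.2895, 0.1977]
tool_rot: [-3.141, 0.001, 1.318]
force: [-0.1, -0.3, 0.7]
grip_width: 0.0856
```

```bash
python3 -c "
from h import *
c=calibration('wrist'); im=grab_frame('wrist')
b,a=blob(im,(256,192),*R['yellow'],r=300); p=ray('wrist',b,.062,c); print(b,a,p)
plan(*p,.015,1.32)
"
```

```text
[252.16017316 172.91341991] 693 [0.41495314 0.29315903]
t 18.4 pos [0.4153 0.2893 0.1977] rot [-3.141  0.     1.317] q [-0.33  0.41 -0.51  1.92  0.26  0.87 -1.23] w 0.0853
total dp in current tool axes [ 0.0047 -0.0016  0.2284] turn [-0.      0.0001 -0.0009]
```

Request:
move_arm --jaw '[0,0,0,0,0,0,0,0]' --dp '[[0.004,-0.0015,0.03],[0,0,0.045],[0,0,0.045],[0,0,0.045],[0,0,0.045],[0,0,0.018],[0,0,0],[0,0,0]]' --rotation '[[0,0,0],[0,0,0],[0,0,0],[0,0,0],[0,0,0],[0,0,0],[0,0,0],[0,0,0]]'

```text
clock: 19.4
position: [0.4151, 0.2936, 0.0167]
tool_rot: [3.141, -0.001, 1.318]
force: [0.2, 0.6, -0.2]
grip_width: 0.0859
```

Request:
move_arm --jaw '[255,255,255,255,255,255,255]' --dp '[[0,0,0],[0,0,0],[0,0,0],[0,0,0],[0,0,0],[0,0,0],[0,0,0]]' --rotation '[[0,0,0],[0,0,0],[0,0,0],[0,0,0],[0,0,0],[0,0,0],[0,0,0]]'

```text
clock: 20.27
position: [0.4147, 0.2934, 0.0162]
tool_rot: [3.141, -0.0, 1.318]
force: [-1.7, -1.4, 10.6]
grip_width: 0.041
```

Request:
move_arm --jaw '[255,255,255,255,255,255,255]' --dp '[[0,0,-0.02],[0,0,-0.045],[0,0,-0.05],[0,0,-0.05],[0,0,-0.05],[0,0,0],[0,0,0]]' --rotation '[[0,0,0],[0,0,0],[0,0,0],[0,0,0],[0,0,0],[0,0,0],[0,0,0]]'

```text
clock: 21.15
position: [0.4142, 0.293, 0.1877]
tool_rot: [3.141, 0.0, 1.318]
force: [-0.0, -0.3, -0.8]
grip_width: 0.0407
```

```bash
python3 -c "
from h import *
plan(.6127,-.0835,.19,1.32)
"
```

```text
t 21.15 pos [0.4142 0.293  0.1877] rot [3.141 0.    1.318] q [-0.34  0.43 -0.51  1.93  0.28  0.85 -1.25] w 0.0407
total dp in current tool axes [-0.3935  0.3579 -0.0027] turn [ 0.      0.0001 -0.0007]
```

Request:
move_arm --jaw '[255,255,255,255,255,255,255,255,255]' --dp '[[-0.0437,0.0398,0],[-0.0437,0.0398,0],[-0.0437,0.0398,0],[-0.0437,0.0398,0],[-0.0437,0.0398,0],[-0.0437,0.0398,0],[-0.0437,0.0398,0],[-0.0437,0.0398,0],[-0.0437,0.0398,0]]' --rotation '[[0,0,0],[0,0,0],[0,0,0],[0,0,0],[0,0,0],[0,0,0],[0,0,0],[0,0,0],[0,0,0]]'

```text
clock: 22.28
position: [0.6131, -0.0843, 0.1864]
tool_rot: [-3.139, 0.0, 1.318]
force: [-0.2, 0.3, -0.8]
grip_width: 0.0414
```

Request:
move_arm --jaw '[255,255,255]' --dp '[[0,0,0],[0,0,0],[0,0,0]]' --rotation '[[0,0,0],[0,0,0],[0,0,0]]'

```text
clock: 22.65
position: [0.6127, -0.0818, 0.1873]
tool_rot: [-3.141, -0.0, 1.32]
force: [-0.5, 0.1, -1.1]
grip_width: 0.0412
```

```bash
python3 -c "
from h import *
plan(.6127,-.0835,.0345,1.32)
"
```

```text
t 22.65 pos [ 0.6127 -0.0818  0.1873] rot [-3.141 -0.     1.32 ] q [ 0.32  0.58 -0.41  1.65  0.27  0.97 -0.44] w 0.0412
total dp in current tool axes [-0.0021  0.0007  0.191 ] turn [-0.0003 -0.0001 -0.0002]
```

Request:
move_arm --jaw '[255,255,255,255,255,255,255,255,255]' --dp '[[-0.0021,0.0007,0.02],[0,0,0.045],[0,0,0.045],[0,0,0.045],[0,0,0.025],[0,0,0.009],[0,0,0.002],[0,0,0],[0,0,0]]' --rotation '[[0,0,0],[0,0,0],[0,0,0],[0,0,0],[0,0,0],[0,0,0],[0,0,0],[0,0,0],[0,0,0]]'

```text
clock: 23.78
position: [0.6137, -0.0848, 0.0357]
tool_rot: [3.14, -0.0, 1.318]
force: [0.1, 0.5, -0.3]
grip_width: 0.041
```

Request:
move_arm --jaw '[255,255,255,0,0,0,0,0,0]' --dp '[[0.001,-0.001,0.0016],[0,0,0],[0,0,0],[0,0,0],[0,0,0],[0,0,0],[0,0,0],[0,0,0],[0,0,0]]' --rotation '[[0,0,0],[0,0,0],[0,0,0],[0,0,0],[0,0,0],[0,0,0],[0,0,0],[0,0,0],[0,0,0]]'

```text
clock: 24.9
position: [0.6127, -0.0838, 0.0336]
tool_rot: [3.142, -0.0, 1.318]
force: [-0.5, 0.4, 0.1]
grip_width: 0.0853
```

Request:
move_arm --jaw '[0,0,0,0,0,0,0]' --dp '[[0,0,-0.03],[0,0,-0.05],[0,0,-0.05],[0,0,-0.05],[0,0,-0.03],[0,0,0],[0,0,0]]' --rotation '[[0,0,0],[0,0,0],[0,0,0],[0,0,0],[0,0,0],[0,0,0],[0,0,0]]'

```text
clock: 25.78
position: [0.6123, -0.0839, 0.2009]
tool_rot: [-3.141, 0.0, 1.318]
force: [-0.2, -0.2, 0.1]
grip_width: 0.0852
```

```bash
python3 -c "
from h import *
c=calibration('wrist'); im=grab_frame('wrist')
b,a=blob(im,(256,192),*R['yellow'],r=300); print(b,a,ray('wrist',b,.080,c) if a else 0)
t=cv2.imread('pics/top0.png')
for p in [(173,209),(245,216),(214,248)]:
    b,_=blob(t,p,*R['black'],r=8); print('pink',ray('top',b,.048).round(3))
plan(.4436,.111,.2,1.32)
"
```

```text
[254.97736352 181.92276964] 751 [ 0.6135536  -0.08427118]
pink [0.463 0.201]
pink [0.444 0.017]
pink [0.364 0.095]
t 25.82 pos [ 0.6122 -0.0838  0.2006] rot [-3.14   0.     1.318] q [ 0.32  0.57 -0.42  1.63  0.27  1.   -0.44] w 0.0854
total dp in current tool axes [ 0.183 -0.265  0.001] turn [-0.0004  0.0001 -0.0006]
```

Request:
move_arm --jaw '[0,0,0,0,0,0,0,0,0,0]' --dp '[[0.0305,-0.0442,0],[0.0305,-0.0442,0],[0.0305,-0.0442,0],[0.0305,-0.0442,0],[0.0305,-0.0442,0],[0.0305,-0.0442,0],[0,0,0],[0,0,0],[0,0,0],[0,0,0]]' --rotation '[[0,0,0],[0,0,0],[0,0,0],[0,0,0],[0,0,0],[0,0,0],[0,0,0.0425],[0,0,0.0425],[0,0,0.0425],[0,0,0.0425]]'

```text
clock: 27.08
position: [0.4435, 0.111, 0.2008]
tool_rot: [-3.141, 0.001, 0.78]
force: [-0.9, 0.1, -0.9]
grip_width: 0.0852
```

Request:
move_arm --jaw '[0,0,0]' --dp '[[0,0,0],[0,0,0],[0,0,0]]' --rotation '[[0,0,0],[0,0,0],[0,0,0]]'

```text
clock: 27.45
position: [0.4438, 0.111, 0.2013]
tool_rot: [-3.141, 0.0, 0.786]
force: [-0.6, 0.3, -0.5]
grip_width: 0.0855
```

```bash
python3 -c "
from h import *
c=calibration('wrist'); im=grab_frame('wrist'); cv2.imwrite('pics/w4.png',im)
b,a=blob(im,(254,170),*R['black'],r=35); p=ray('wrist',b,.048,c); print(b,a,p)
plan(*p,.007,.785)
"
```

```text
[252.36915078 169.44714038] 577 [0.4448455  0.11340514]
t 27.5 pos [0.4439 0.111  0.2014] rot [-3.141  0.     0.785] q [-0.05  0.32 -0.4   2.04  0.17  0.81 -1.33] w 0.0855
total dp in current tool axes [ 0.003  -0.0013  0.243 ] turn [-0.0001  0.      0.    ]
```

View pics/w4.png

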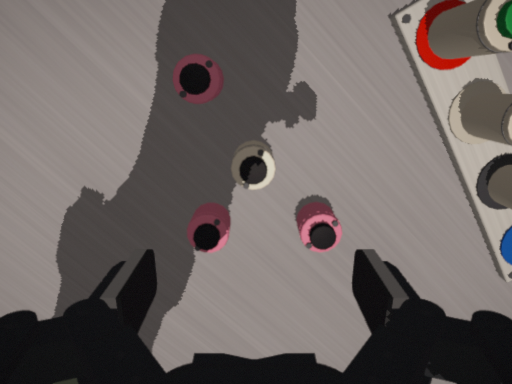

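The wrist view shows the white-bodied black cell at (252,169), with the pink decoys at (195,78), (207,235) and (322,235), all clear of the jaw line.

Request:
move_arm --jaw '[0,0,0,0,0,0,0,0,0]' --dp '[[0.0025,-0.0013,0.03],[0,0,0.045],[0,0,0.045],[0,0,0.045],[0,0,0.045],[0,0,0.022],[0,0,0.01],[0,0,0],[0,0,0]]' --rotation '[[0,0,0],[0,0,0],[0,0,0],[0,0,0],[0,0,0],[0,0,0],[0,0,0],[0,0,0],[0,0,0]]'

```text
clock: 28.62
position: [0.445, 0.1133, 0.0086]
tool_rot: [3.141, -0.001, 0.784]
force: [1.0, -0.3, -0.1]
grip_width: 0.0853
```

Request:
move_arm --jaw '[255,255,255,255,255,255,255]' --dp '[[0,0,0],[0,0,0],[0,0,0],[0,0,0],[0,0,0],[0,0,0],[0,0,0]]' --rotation '[[0,0,0],[0,0,0],[0,0,0],[0,0,0],[0,0,0],[0,0,0],[0,0,0]]'

```text
clock: 29.5
position: [0.4447, 0.1132, 0.0084]
tool_rot: [3.141, -0.0, 0.784]
force: [-1.0, -0.3, 10.5]
grip_width: 0.041
```

Request:
move_arm --jaw '[255,255,255,255,255,255,255]' --dp '[[0,0,-0.02],[0,0,-0.045],[0,0,-0.05],[0,0,-0.05],[0,0,-0.06],[0,0,0],[0,0,0]]' --rotation '[[0,0,0],[0,0,0],[0,0,0],[0,0,0],[0,0,0],[0,0,0],[0,0,0]]'

```text
clock: 30.38
position: [0.4443, 0.1129, 0.1876]
tool_rot: [3.142, 0.0, 0.784]
force: [0.1, 0.1, -2.1]
grip_width: 0.0408
```

```bash
python3 -c "
from h import *
plan(.5932,-.1609,.19,1.32)
"
```

```text
t 30.38 pos [0.4443 0.1129 0.1876] rot [3.142 0.    0.784] q [-0.04  0.34 -0.42  2.05  0.2   0.78 -1.36] w 0.0408
total dp in current tool axes [-0.1097  0.3738 -0.003 ] turn [-0.000e+00  1.000e-04 -1.707e-01]
```

Request:
move_arm --jaw '[255,255,255,255,255,255,255,255,255,255]' --dp '[[-0.0157,0.0534,0],[-0.0157,0.0534,0],[-0.0157,0.0534,0],[-0.0157,0.0534,0],[-0.0157,0.0534,0],[-0.0157,0.0534,0],[-0.0157,0.0534,0],[0,0,0],[0,0,0],[0,0,0]]' --rotation '[[0,0,0],[0,0,0],[0,0,0],[0,0,0],[0,0,0],[0,0,0],[0,0,0],[0,0,-0.0569],[0,0,-0.0569],[0,0,-0.0569]]'

```text
clock: 31.62
position: [0.5927, -0.1604, 0.1859]
tool_rot: [-3.139, -0.0, 1.326]
force: [0.1, -0.4, 0.1]
grip_width: 0.0407
```

Request:
move_arm --jaw '[255,255,255]' --dp '[[0,0,0],[0,0,0],[0,0,0]]' --rotation '[[0,0,0],[0,0,0],[0,0,0]]'

```text
clock: 32.0
position: [0.5934, -0.1605, 0.1876]
tool_rot: [-3.141, 0.0, 1.318]
force: [0.6, 0.1, -1.5]
grip_width: 0.0411
```

```bash
python3 -c "
from h import *
plan(.5932,-.1609,.0265,1.32)
"
```

```text
t 32.0 pos [ 0.5934 -0.1605  0.1876] rot [-3.141  0.     1.318] q [ 0.47  0.58 -0.45  1.65  0.29  0.97 -0.33] w 0.0411
total dp in current tool axes [-0.0005 -0.      0.2014] turn [-0.0001  0.     -0.0007]
```

Request:
move_arm --jaw '[255,255,255,255,255,255,255,255,255,255]' --dp '[[-0.0005,0,0.02],[0,0,0.045],[0,0,0.045],[0,0,0.045],[0,0,0.03],[0,0,0.012],[0,0,0.004],[0,0,0],[0,0,0],[0,0,0]]' --rotation '[[0,0,0],[0,0,0],[0,0,0],[0,0,0],[0,0,0],[0,0,0],[0,0,0],[0,0,0],[0,0,0],[0,0,0]]'

```text
clock: 33.25
position: [0.5936, -0.1612, 0.0277]
tool_rot: [3.141, 0.0, 1.32]
force: [0.3, 0.4, -1.4]
grip_width: 0.041
```

Request:
move_arm --jaw '[255,255,255,0,0,0,0,0,0]' --dp '[[0,0,0.0017],[0,0,0],[0,0,0],[0,0,0],[0,0,0],[0,0,0],[0,0,0],[0,0,0],[0,0,0]]' --rotation '[[0,0,0],[0,0,0],[0,0,0],[0,0,0],[0,0,0],[0,0,0],[0,0,0],[0,0,0],[0,0,0]]'

```text
clock: 34.38
position: [0.5933, -0.161, 0.0258]
tool_rot: [-3.142, -0.0, 1.32]
force: [-0.0, -0.2, -0.2]
grip_width: 0.0854
```

Request:
move_arm --jaw '[0,0,0,0,0,0,0]' --dp '[[0,0,-0.03],[0,0,-0.05],[0,0,-0.05],[0,0,-0.05],[0,0,-0.04],[0,0,0],[0,0,0]]' --rotation '[[0,0,0],[0,0,0],[0,0,0],[0,0,0],[0,0,0],[0,0,0],[0,0,0]]'

```text
clock: 35.25
position: [0.593, -0.1611, 0.2012]
tool_rot: [-3.141, 0.0, 1.32]
force: [0.5, 0.1, -0.1]
grip_width: 0.0857
```

Request:
move_arm --jaw '[0,0,0,0,0,0,0,0]' --dp '[[-0.03,-0.05,-0.01],[-0.03,-0.05,-0.01],[-0.03,-0.05,0],[-0.03,-0.05,0],[-0.03,-0.02,0],[-0.03,0,0],[0,0,0],[0,0,0]]' --rotation '[[0,0,0],[0,0,0],[0,0,0],[0,0,0],[0,0,0],[0,0,0],[0,0,0],[0,0,0]]'

```text
clock: 36.25
position: [0.3871, -0.2562, 0.2172]
tool_rot: [-3.141, -0.001, 1.321]
force: [0.9, 0.3, -0.6]
grip_width: 0.0857
```

```bash
python3 -c "
from h import *
t=grab_frame('top'); s=grab_frame('scene')
cv2.imwrite('pics/top1.png',t); cv2.imwrite('pics/fin.png',np.vstack([cv2.resize(t[90:240,80:440],None,fx=2,fy=2),cv2.resize(s[120:285,60:420],None,fx=2,fy=2)[:,:720]])[:600])
for k,p in dict(green=(224,139),violet=(253,146),yellow=(283,153),black=(312,158)).items():
    b,a=blob(t,p,*R[k],r=20); print(k,b,a,ray('top',b,H[k]+.018).round(4) if a else 0)
"
```

```text
green [221.56       128.81333333] 75 [0.6503 0.0709]
violet [254.44       138.02666667] 75 [ 0.6302 -0.0086]
yellow [285.41428571 146.71428571] 70 [ 0.6111 -0.0856]
black [315.32727273 155.56363636] 55 [ 0.5911 -0.1623]
```

View pics/fin.png

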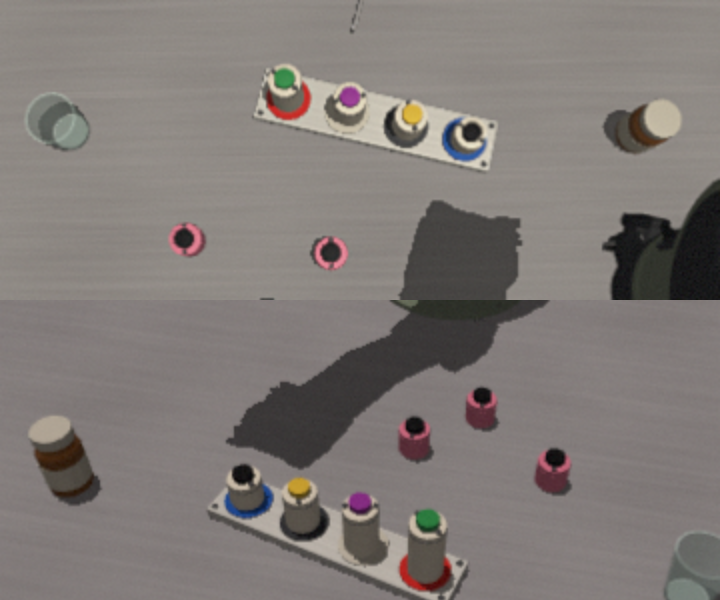

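All four cells are on their seats and upright. In the same camera they lie within 2 mm of the seat centres measured at the start. The jar and the beaker have not moved.

```bash
python3 -c "
from workcell import workorder
print(workorder.job_done())"
```

```text
the job is handed in; nothing more can be done
None
```

All four cells now stand on the rail in order of height: green on the red seat, violet on white, yellow on grey and black on blue. I handed the job in at about 36 s, with every cell released and the arm drawn back.

- **Placement:** in the last top view, each cell's plug lies within about 2 mm of its seat centre as that camera measured it at the start. All four look upright in both the top and scene views.
- **Bystanders:** the arm never went near the jar or the beaker, and by eye both stand where they did at the start. The three pink decoys were not touched.
- **Disagreements:** the cameras differed by up to about 3 mm along x, which roughly fits their calibration. I averaged the top and scene views to fix the seats. For three of the cells I also took the wrist view just before grasping, where it differed by up to 3 mm. No check failed.

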